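# Index the bottle filler and snap the red cap home

## Robot

A 6-joint arm with a two-finger parallel gripper is mounted at the origin on the work surface. World frame = base frame: x ahead of the robot, y to its left, z up, the work surface at z = 0. Lengths are in m, angles in degrees, forces in N, time in s.
With the tool pointing down it reaches from about 0.3 to 0.75 m from the base axis. Payload 8.5 kg.
Tool frame: the origin (TCP) lies midway between the tips of the shut fingers; the grasp point (between the pads) lies 19 mm behind it (env.grip_depth is the distance from the TCP to the grasp point, in m); x points along the fingers, y is the direction in which the jaws open and shut, and the axes are right-handed (so a half turn about x gives the same grasp; the last joint's range is limited). The gripper opens to 85 mm and grips with 20 to 120 N. Pads are 22 mm wide; open, the fingers measure 114 mm over their backs; the gripper's body (76 mm by 85 mm) begins 54 mm behind the grasp point. The pads swing forward as they close: fully open they stand 13 mm farther back than shut.
Start: joints at [56.075, 21.807, 74.336, -0, 83.858, -12.336], TCP at [0.202, 0.511, 0.231] pointing down, gripper open.
Joint ranges: [-178.18, 178.18], [-50.72, 133.34], [12.68, 142.11], [-81.47, 261.47], [9.98, 163.14], [-165.26, 165.26]. Speed limits (degrees/s): [136.94, 136.94, 180, 180, 180, 180].

## Interface

Orientations are given as a 3x3 rotation matrix whose columns are the frame's x, y, z axes.
In Python, from rig import env gives the robot as it stands.
- The arm moves only by the tool play_rows, never from a script. Its arguments are lists of equal length, an entry for each row: "travel": the shift along the world's x, y, z in cm, a list of three; "rotation": the turn, a rotation vector about the world's x, y, z in rad, a list of three; "claw": the finger opening in cm, from 0 to 8.54. A call has 1 to 12 rows; each row shifts and turns the pose as measured when the row begins; what a row does not reach is not made up. A row lasts 1/12 s, in which the tool goes at most 41.7 mm and 7.16 degrees, less where a joint would pass 70% of its speed; a pose out of reach is approached as far as the arm can. A call is refused whole if a number of a shift passes 4.17 or a number of a turn 0.125, either way. A call with a gripper value outside its range is refused whole. The fingers move at their own pace and stop on an object; "squeeze" is the grip in N (left out, the last holds). Time passes only in rows, so rows that do not move let the fingers close. It gives the time, the measured TCP pose, the force and the opening at its end, in the units of the state.
- env.observe(): the state, without advancing time (a new reading comes with each control period).
- env.get_image(name): name is "scene" or "top"; returns the picture (480x640x3 uint8, red, green, blue); there is no depth.
- env.camera_info(name): a dict with "vertical_fov" (degrees; the focal length in pixels is half the picture's height over the tangent of half this angle, whatever the lens; pixels are square), "cx", "cy" (the principal point, pixels), "D" ([k1, k2, p1, p2, k3] as OpenCV has them; the pictures are not rectified), "eye" and "rotation" of the camera in the world. Camera axes: x right, y down, z forward; pixel columns grow to the right and rows downward; lengths in m; the calibration is good to about 2 mm. A picture is of the moment at which its call begins. camera_info takes no time and is no camera call.
- env.close_job(): hands the job in, once; it reports no verdict.
The state is a dict: "time_s": time; "q": joint angles; "qvel": joint speeds; "joint_efforts": joint torques, N m; "position": TCP position; "tool_rot": TCP orientation; "ft_force": force on the tool from outside, world axes, zero at the start; "wrist_torque": the same for the moment, N m; "grip_width": finger opening in m.
Only numpy, scipy, OpenCV 4.12 (cv2) and the standard library are available. Lean on these libraries where they do the work, as an engineer would, in place of code of your own. Each camera call takes 0.05 s, during which the arm holds its last target.

## Task

The freshly filled bottle with the red band stands open under the spout of the rotary filler: turn the turntable by its handle one stop counter-clockwise (seen from above), so that this bottle clicks into the capping place at the red mark. Then pick up the red cap, set it upright on the bottle's neck and press it straight down until it clicks and is fully home, and keep pressing with about 10 to 15 N: finish while still holding the cap and pressing it down. Leave the other caps and the things standing around where they are.

Things in the scene. Friction and masses are not known exactly. Their poses are not given: they have to be found in the camera images.
- turntable (a joint): angle of the aluminium turntable (266 mm across, top 44 mm above the work surface), rad, growing counter-clockwise seen from above. Six places 1.047 rad apart, each with a detent (at most about 0.25 N m; let go within 20 degrees of a stop it swings into it). 0: the open bottle is under the spout; 1.047: the next stop, the open bottle at the red mark (capping place).
- handle (a point): centre of the black bar handle on the turntable's hub, on the turning axis, 156 mm above the work surface; it turns with the table. The bar is 64 mm long (along this frame's x), 16 mm thick (y), 32 mm high (z), on a post 32 mm thick. The two capped bottles around it are lower (tops at 124 mm).
- spout (a point): tip of the steel filling spout, 16 mm thick, 95 mm from the turntable's axis, 135 mm above the work surface; fixed. Its arm runs outward at 195 mm height to a column 172 mm from the axis with a hopper, top at 255 mm.
- neck: neck of the open white bottle (54 mm thick, red band) fixed on the turntable, 95 mm from its axis: an upright round stud 32 mm thick, 27 mm high. Origin: centre of its foot on the bottle's shoulder, 89 mm above the work surface; z up. Four sprung bumps around it stand out to 40 mm across, 11 mm above the foot.
- neck_top (a point): centre of the top of the neck, 27 mm above the origin of neck. The cap's lip must be pressed over the bumps: it starts to resist about 16 mm above home, peaks at some 8 to 15 N about 13 mm above home, then the force drops (the click) and the cap's inner roof comes to rest on this top, stiffly.
- cap_center (a point): centre of the red snap cap, half-way up; z up along its axis. Round, 47 mm across, 34 mm high, 25 g, standing open side down on a 4 mm thick blue mat. Bore 36 mm at the lip (lowest 4 mm), 41 mm above it, 26 mm deep. Fully home, its centre is 18 mm above the origin of neck (9 mm below neck_top), on the same axis.
- cap: the same red cap; origin at the centre of its underside, 17 mm below cap_center.
- cap_green: spare green cap on the mat, same size as the red one; origin at the centre of its underside. To be left alone.
- cap_yellow: spare yellow cap on the mat, same size; origin at the centre of its underside. To be left alone.
- mug: pink mug, 82 mm across, 95 mm high; origin at the centre of its underside. To be left alone.
- sauce: yellow sauce bottle with a red cap, 56 mm across, 170 mm high; origin at the centre of its underside. To be left alone.
- spice: amber spice jar with a black lid, 48 mm across, 100 mm high; origin at the centre of its underside. To be left alone.
- spatula: green-handled spatula lying flat; origin below the middle of it. To be left alone.
Mind the look-alikes: they are no part of the job. There is more than one size of the cap; the job needs the largest.

How it is judged (in metres and radians):
On the way, in this order (a step that is already met when the one before it is completed fails the run):
1. the turntable stands at the next stop, the cap not yet on the bottle (value of joint turntable between 0.967 and 1.127 rad and horizontal distance between cap_center and neck above 0.06 m), for 0.3 s.
2. the red cap is clicked fully home on the neck (horizontal distance between cap_center and neck below 0.005 m and z of cap_center in the frame of neck below 0.0215 m and angle between cap_center's own z axis and vertical below 0.12 rad), for 0.1 s.
At the end, for the whole second after the job is handed in: The turntable is within 0.08 rad of the next stop (1.047 rad); the red cap is upright (within 0.12 rad), centred on the neck within 5 mm and pressed home within 3.5 mm of the full depth; the fingers still touch it and it is still being pressed against the top of the neck with more than 5 N, at rest (all of step 2 and value of joint turntable between 0.967 and 1.127 rad and z of cap_center in the frame of neck above 0.014 m and contact force between cap and neck above 5 N and contact force between the fingers and cap above 1 N and linear speed of cap below 0.02 m/s); the arm keeps its last pose, push and grip.
It fails at once if the turntable is turned well past the next stop or the wrong way (value of joint turntable above 1.45 rad or value of joint turntable below -0.45 rad).
It fails at once if another cap or a thing standing around is pushed away (more than 30 mm) (distance of any of cap_green, cap_yellow, mug, sauce, spice, spatula from where it was at the start of the episode above 0.03 m).
It also fails if it takes over 67 s, if anything falls off the work surface, if the arm or the gripper's body presses on something with over 40 N, if the wrist force passes 120 N, or if a joint passes its speed limit or range.

## Working session

There is one attempt and no reset: what is moved stays moved. The work goes in short steps, Python scripts to look and compute and a tool call to move; the robot and the scene stay as the last step left them, time stands still between calls to the robot, and variables do not carry over. Pictures are saved under pics/ and viewed, and the job is handed in when it is done.

Besides the shell and the picture viewer there is one more tool, called after "Call:" by a JSON object that holds its "name" and its "arguments", one argument or row to a line. play_rows: Moves the arm, as the interface text tells. Its arguments: {"type":"object","properties":{"travel":{"type":"array","items":{"type":"array","items":{"type":"number"}}},"rotation":{"type":"array","items":{"type":"array","items":{"type":"number"}}},"claw":{"type":"array","items":{"type":"number"}},"squeeze":{"type":"number"}},"required":["travel","rotation","claw"]}

```bash
mkdir -p pics; ls; python3 - <<'E'
from rig import env
import cv2
for n in("scene","top"):
    im=env.get_image(n); cv2.imwrite(f"pics/{n}0.png",im[:,:,::-1])
    print(n,env.camera_info(n))
print(env.observe(),env.grip_depth)
E
```

```text
pics
scene {'vertical_fov': 50.304142915409805, 'cx': 308.019242860595, 'cy': 236.75402611661582, 'D': array([-0.11580874,  0.        ,  0.        ,  0.        ,  0.        ]), 'eye': array([ 1.04264612, -0.48645251,  1.080785  ]), 'rotation': array([[ 0.71261913,  0.57519414, -0.40165368],
       [ 0.70147147, -0.59282932,  0.39558965],
       [-0.01057122, -0.56365335, -0.82594379]])}
top {'vertical_fov': 55.35242559446822, 'cx': 319.2357959883031, 'cy': 238.95036118519994, 'D': array([-0.08194212,  0.        ,  0.        ,  0.        ,  0.        ]), 'eye': array([ 0.39274685, -0.01198837,  1.39804156]), 'rotation': array([[ 0.01726979, -0.99265196,  0.11976577],
       [-0.9998188 , -0.01618561,  0.01001938],
       [-0.00800727, -0.1199171 , -0.99275162]])}
{'time_s': 0.1, 'q': array([ 5.60746969e+01,  2.18390232e+01,  7.43785295e+01, -4.71949097e-05,
        8.38564348e+01, -1.23350306e+01]), 'qvel': array([ 0.08127144, -0.10023967, -0.13986666, -0.0269424 , -0.05940012,
        0.04416513]), 'joint_efforts': array([ 2.28134493e-03, -4.49220979e+01, -2.31654185e+01, -2.66312572e-04,
        3.69863701e-03,  2.94415099e-05]), 'position': array([0.20223651, 0.51120375, 0.23076684]), 'tool_rot': array([[-7.20024171e-04,  3.67966156e-01,  9.29838905e-01],
       [-1.07195490e-03,  9.29838328e-01, -3.67966758e-01],
       [-9.99999166e-01, -1.26169033e-03, -2.75062945e-04]]), 'ft_force': array([-0.69589133, -0.49734105,  0.66753909]), 'wrist_torque': array([ 0.03785342, -0.00218329,  0.01060081]), 'grip_width': 0.08518034337858664} 0.0187
```

View pics/scene0.png

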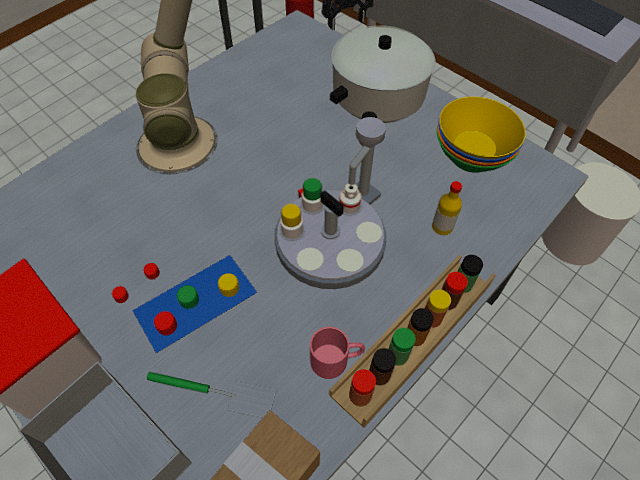

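View pics/top0.png

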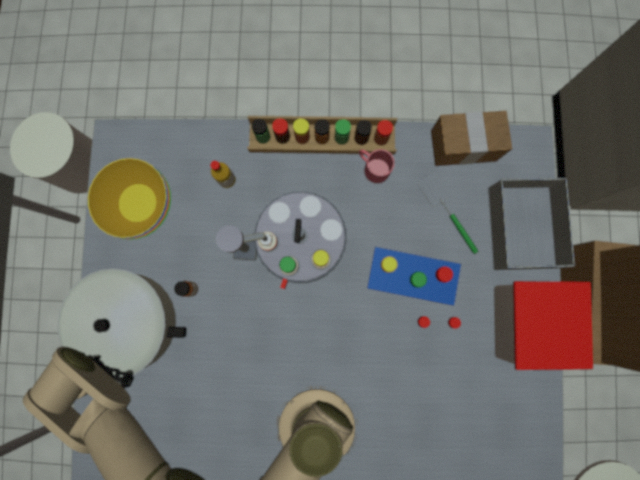

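The top view shows the open bottle under the spout at about (267,240), the red mark at (284,284), the handle at (298,230) and the large red cap on the mat at (445,274). I'll enlarge both areas.

```bash
python3 - <<'E'
import cv2
t=cv2.imread("pics/top0.png");s=cv2.imread("pics/scene0.png")
def c(im,x,y,w,h,k,n): cv2.imwrite(n,cv2.resize(im[y:y+h,x:x+w],None,fx=k,fy=k,interpolation=cv2.INTER_CUBIC))
c(t,210,180,150,112,5,"pics/t_tab.png")
c(t,360,240,110,60,7,"pics/t_mat.png")
c(s,260,110,150,180,3.3,"pics/s_tab.png")
c(s,100,250,170,110,4.5,"pics/s_mat.png")
E
```

```text
(no output)
```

View pics/t_tab.png

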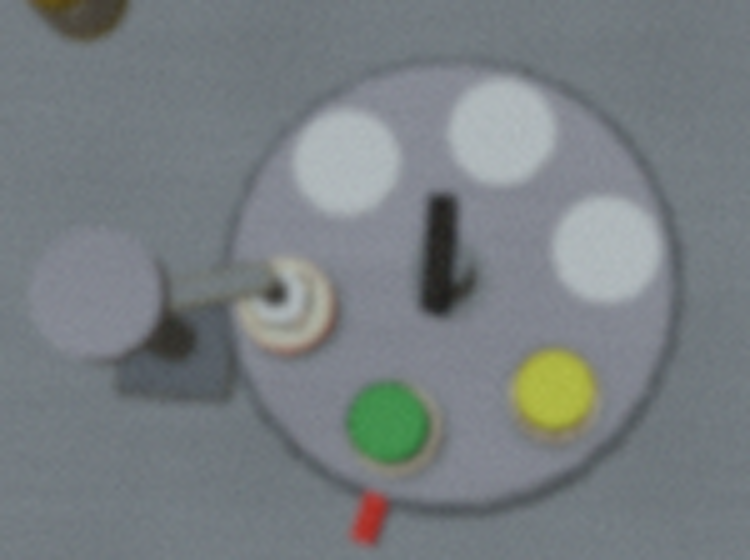

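View pics/t_mat.png

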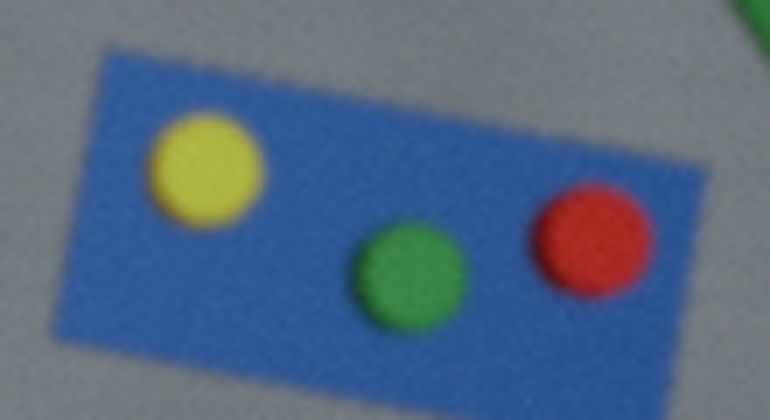

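View pics/s_tab.png

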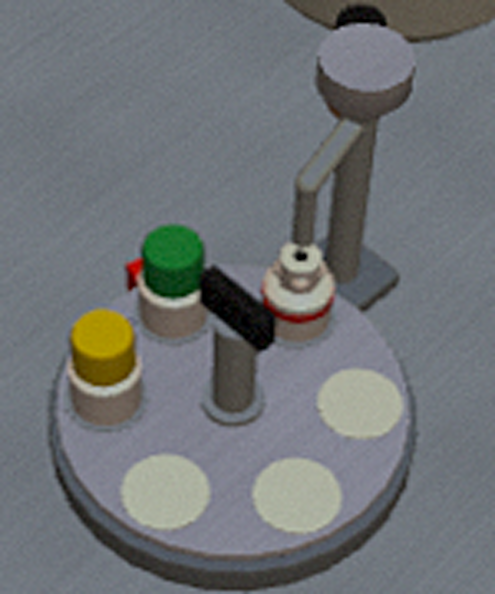

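View pics/s_mat.png

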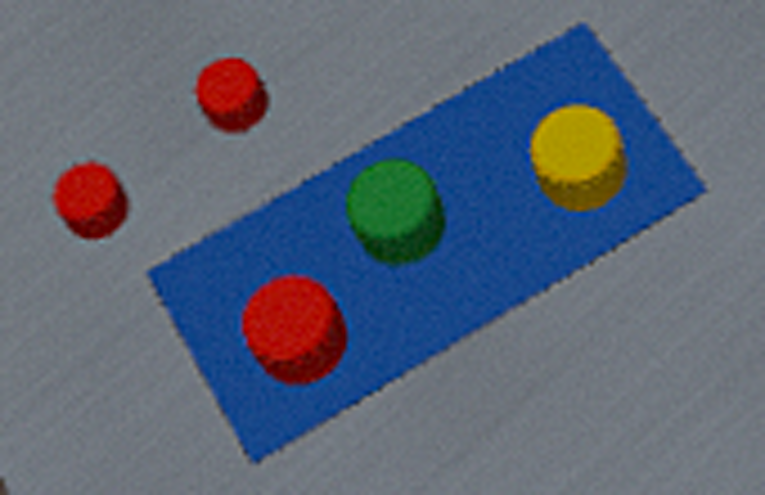

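```bash
cat > h.py <<'E'
import numpy as np,cv2
from rig import env
def K(n):
    c=env.camera_info(n); f=240/np.tan(np.radians(c['vertical_fov'])/2)
    return np.array([[f,0,c['cx']],[0,f,c['cy']],[0,0,1]]),c
def ray(n,u,v):
    k,c=K(n); p=cv2.undistortPoints(np.array([[[u,v]]],float),k,c['D'],None,None).ravel()
    d=c['rotation']@np.array([p[0],p[1],1]); return c['eye'],d/np.linalg.norm(d)
def plane(n,u,v,z):
    e,d=ray(n,u,v); return e+d*(z-e[2])/d[2]
def proj(n,P):
    k,c=K(n); R=c['rotation'].T
    return cv2.projectPoints(np.array(P,float).reshape(-1,1,3),cv2.Rodrigues(R)[0],-R@c['eye'],k,c['D'])[0].reshape(-1,2)
def tri(a,b):
    (e1,d1),(e2,d2)=ray(*a),ray(*b)
    A=np.stack([d1,-d2],1); t=np.linalg.lstsq(A,e2-e1,rcond=None)[0]
    return (e1+d1*t[0]+e2+d2*t[1])/2, np.linalg.norm(e1+d1*t[0]-e2-d2*t[1])
E
python3 - <<'E'
from h import *
c=lambda X,Y,k,x,y:((X+.5)/k-.5+x,(Y+.5)/k-.5+y)
p=lambda X,Y,z:plane("top",*c(X,Y,5,210,180),z).round(4)
print("handle ends",p(442,197,.172),p(436,312,.172),p(439,254,.172))
print("disc",p(230,283,.044),p(680,283,.044),p(455,60,.044),p(455,508,.044))
print("green",p(389,422,.124),"yel",p(554,390,.124),"whites",p(347,162,.044),p(502,132,.044),p(607,249,.044))
print("shoulder",p(288,305,.089),"mark",p(370,518,0))
m=lambda X,Y,z:plane("top",*c(X,Y,7,360,240),z).round(4)
print("red",m(594,241,.038),"green",m(411,277,.038),"yel",m(206,170,.038))
s=lambda X,Y,z:plane("scene",*c(X,Y,4.5,100,250),z).round(4)
print("sred",s(294,319,.038),s(395,201,.038),s(577,145,.038))
s=lambda X,Y,z:plane("scene",*c(X,Y,3.3,260,110),z).round(4)
print("s caps",s(174,246,.124),s(104,334,.124),"neck top",s(301,254,.116),"whites",s(166,491,.044),s(297,495,.044),s(360,403,.044))
E
```

```text
handle ends [0.5943 0.059  0.172 ] [0.5314 0.0608 0.172 ] [0.563  0.0599 0.172 ]
disc [0.5613 0.1921 0.044 ] [ 0.5656 -0.0768  0.044 ] [0.6993 0.0605 0.044 ] [0.4296 0.0545 0.044 ]
green [0.4746 0.0885 0.124 ] yel [ 0.4941 -0.0033  0.124 ] whites [0.6357 0.1241 0.044 ] [0.6555 0.0312 0.044 ] [ 0.5854 -0.033   0.044 ]
shoulder [0.5434 0.1513 0.089 ] mark [0.4238 0.1084 0.    ]
red [ 0.4577 -0.3731  0.038 ] green [ 0.4414 -0.2945  0.038 ] yel [ 0.4855 -0.2072  0.038 ]
sred [ 0.4644 -0.3745  0.038 ] [ 0.4481 -0.2967  0.038 ] [ 0.4904 -0.2089  0.038 ]
s caps [0.4761 0.0899 0.124 ] [ 0.4973 -0.0033  0.124 ] neck top [0.5445 0.1548 0.116 ] whites [ 0.5857 -0.0313  0.044 ] [0.656  0.0321 0.044 ] [0.6358 0.1253 0.044 ]
```

Call:
{"name": "play_rows", "arguments": {
  "travel": [
    [0,0,3.5],
    [0,0,3.5],
    [0,0,3],
    [2.3,-2.9,0],
    [2.3,-2.9,0],
    [2.3,-2.9,0],
    [2.3,-2.9,0],
    [2.3,-2.9,0],
    [2.3,-2.9,0],
    [2.3,-2.9,0],
    [2.3,-2.9,0],
    [2.3,-2.9,0]
  ],
  "rotation": [
    [0,0,0],
    [0,0,0],
    [0,0,0],
    [0,0,0.04],
    [0,0,0.04],
    [0,0,0.04],
    [0,0,0.04],
    [0,0,0.04],
    [0,0,0.04],
    [0,0,0.04],
    [0,0,0.04],
    [0,0,0.04]
  ],
  "claw": [8.54,8.54,8.54,8.54,8.54,8.54,8.54,8.54,8.54,8.54,8.54,8.54]
}}

```text
time_s: 1.1
position: [0.4096, 0.2404, 0.3311]
tool_rot: [[-0.003, -0.012, 1.0], [-0.009, 1.0, 0.012], [-1.0, -0.009, -0.003]]
ft_force: [0.5, 0.7, 0.1]
grip_width: 0.0852
```

Call:
{"name": "play_rows", "arguments": {
  "travel": [
    [2.55,-3,0],
    [2.55,-3,0],
    [2.55,-3,0],
    [2.55,-3,0],
    [2.55,-3,0],
    [2.55,-3,0],
    [0,0,0],
    [0,0,-1.5]
  ],
  "rotation": [
    [0.009,-0.003,-0.04],
    [0,0,0],
    [0,0,0],
    [0,0,0],
    [0,0,0],
    [0,0,0],
    [0,0,0],
    [0,0,0]
  ],
  "claw": [8.54,8.54,8.54,8.54,8.54,8.54,8.54,8.54]
}}

```text
time_s: 1.77
position: [0.5715, 0.0425, 0.3141]
tool_rot: [[-0.002, 0.036, 0.999], [-0.001, 0.999, -0.036], [-1.0, -0.001, -0.002]]
ft_force: [-0.5, 1.0, -0.3]
grip_width: 0.0855
```

Call:
{"name": "play_rows", "arguments": {
  "travel": [
    [-0.8,1.8,-1],
    [0,0,-3.4],
    [0,0,-3.4],
    [0,0,-3.4],
    [0,0,-3.2],
    [0,0,0]
  ],
  "rotation": [
    [0,0,0.01],
    [0,0,0],
    [0,0,0],
    [0,0,0],
    [0,0,0],
    [0,0,0]
  ],
  "claw": [8.54,8.54,8.54,8.54,8.54,8.54]
}}

```text
time_s: 2.27
position: [0.5613, 0.0605, 0.1612]
tool_rot: [[-0.006, 0.028, 1.0], [-0.0, 1.0, -0.028], [-1.0, -0.0, -0.006]]
ft_force: [-0.4, 0.1, -0.8]
grip_width: 0.0856
```

```bash
python3 - <<'E'
from h import *
o=env.observe();print(o['position'],o['tool_rot'],o['q'],o['ft_force'],o['qvel'])
im=env.get_image("scene")[:,:,::-1]
cv2.imwrite("pics/s1.png",cv2.resize(im[60:300,240:440],None,fx=2.5,fy=2.5,interpolation=cv2.INTER_CUBIC))
E
```

```text
[0.56126627 0.06051423 0.16123218] [[-6.00956065e-03  2.83080086e-02  9.99581183e-01]
 [-4.71105945e-05  9.99599224e-01 -2.83088028e-02]
 [-9.99981941e-01 -2.17214331e-04 -6.00581856e-03]] [-5.84217377e+00  2.67705915e+01  7.83433516e+01 -3.90230430e-02
  7.52283216e+01 -9.42099279e+01] [-0.3976414   0.08057992 -0.82131055] [ 0.29710813 -2.67196155 -4.75697486  0.01904797  4.56151484  0.09674969]
```

View pics/s1.png

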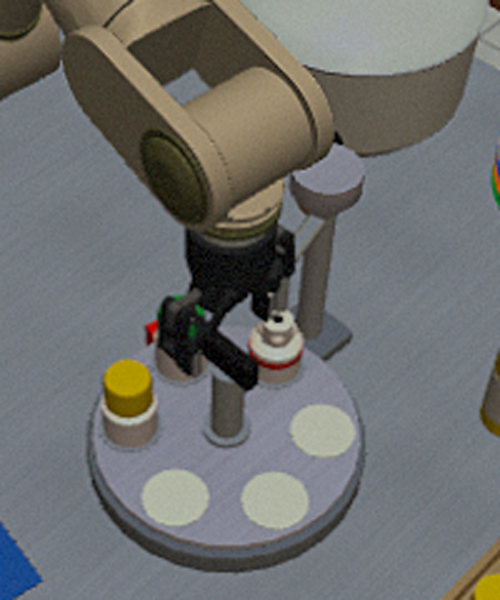

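Call:
{"name": "play_rows", "arguments": {
  "travel": [
    [0.3,0,-1.6],
    [0,0,0],
    [0,0,0],
    [0,0,0],
    [0,0,0],
    [0,0,0],
    [0,0,0],
    [0,0,0]
  ],
  "rotation": [
    [0,-0.006,0],
    [0,0,0],
    [0,0,0],
    [0,0,0],
    [0,0,0],
    [0,0,0],
    [0,0,0],
    [0,0,0]
  ],
  "claw": [8.54,8.54,5,3,1,1,1,1],
  "squeeze": 40
}}

```text
time_s: 2.98
position: [0.5701, 0.0603, 0.1609]
tool_rot: [[0.021, 0.028, 0.999], [-0.003, 1.0, -0.028], [-1.0, -0.002, 0.021]]
ft_force: [1.1, 1.5, -7.2]
grip_width: 0.0152
```

```bash
python3 - <<'E'
from h import *
im=env.get_image("scene")[:,:,::-1]
cv2.imwrite("pics/s2.png",cv2.resize(im[120:270,260:390],None,fx=4,fy=4,interpolation=cv2.INTER_CUBIC))
o=env.observe();print(o['position'],o['ft_force'],o['wrist_torque'],o['q'],o['qvel'],o['joint_efforts'])
E
```

```text
[0.57014998 0.06034597 0.16090881] [-1.99329493 -1.19364293  4.07748983] [-0.22431914  0.28267205  0.16974602] [-5.77547925e+00  2.69679138e+01  7.80619053e+01 -1.99036898e-02
  7.37410495e+01 -9.41881443e+01] [-0.05149496 -0.05200036 -0.14783402 -0.02837403  0.15504387 -0.29200294] [  0.31982993 -45.27447939 -20.65305948   0.27884994  -0.36647206
   0.2335246 ]
```

View pics/s2.png

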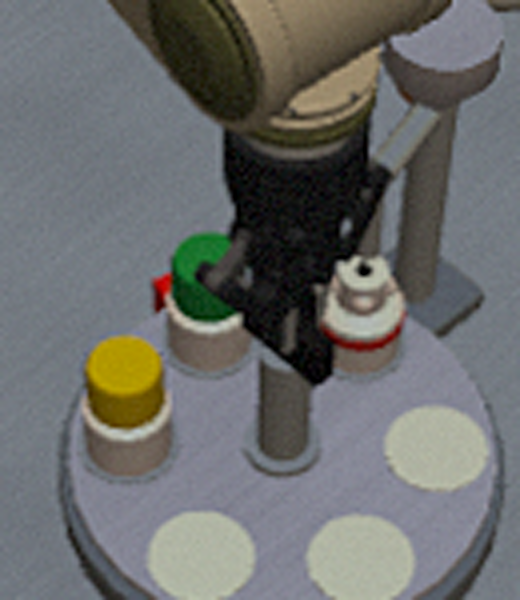

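Call:
{"name": "play_rows", "arguments": {
  "travel": [
    [0,0,0],
    [0,0,0],
    [-0.2,0,-0.3],
    [-0.2,0,-0.3],
    [-0.2,0,-0.3],
    [0,0,0],
    [0,0,0]
  ],
  "rotation": [
    [0,0,0],
    [0,0,0],
    [0,0.01,0],
    [0,0.01,0],
    [0,0,0],
    [0,0,0],
    [0,0,0]
  ],
  "claw": [4.5,4.5,4.5,4.5,4.5,4.5,4.5]
}}

```text
time_s: 3.62
position: [0.5632, 0.0606, 0.1506]
tool_rot: [[-0.002, 0.028, 1.0], [-0.002, 1.0, -0.028], [-1.0, -0.002, -0.002]]
ft_force: [0.2, 0.4, -0.1]
grip_width: 0.045
```

Call:
{"name": "play_rows", "arguments": {
  "travel": [
    [0,0,0],
    [0,0,0],
    [0,0,0],
    [0,0,0],
    [0,0,0]
  ],
  "rotation": [
    [0,0,0],
    [0,0,0],
    [0,0,0],
    [0,0,0],
    [0,0,0]
  ],
  "claw": [3,1,1,1,1]
}}

```text
time_s: 4.03
position: [0.5632, 0.0605, 0.1505]
tool_rot: [[-0.002, 0.028, 1.0], [-0.002, 1.0, -0.028], [-1.0, -0.002, -0.002]]
ft_force: [-0.1, 0.1, 0.4]
grip_width: 0.0149
```

Call:
{"name": "play_rows", "arguments": {
  "travel": [
    [0,0,0],
    [0,0,0],
    [0,0,0],
    [0,0,0],
    [0,0,0],
    [0,0,0]
  ],
  "rotation": [
    [0,0,0.08],
    [0,0,0.08],
    [0,0,0.08],
    [0,0,0.08],
    [0,0,0.08],
    [0,0,0.08]
  ],
  "claw": [1,1,1,1,1,1]
}}

```text
time_s: 4.53
position: [0.5636, 0.059, 0.1505]
tool_rot: [[-0.0, -0.451, 0.893], [-0.004, 0.893, 0.451], [-1.0, -0.004, -0.002]]
ft_force: [0.5, -1.1, -1.1]
grip_width: 0.0148
```

Call:
{"name": "play_rows", "arguments": {
  "travel": [
    [0,0.1,0],
    [0,0,0],
    [0,0,0],
    [0,0,0],
    [0,0,0],
    [0,0,0],
    [0,0,0],
    [0,0,0]
  ],
  "rotation": [
    [0,0,0.08],
    [0,0,0.08],
    [0,0,0.08],
    [0,0,0.08],
    [0,0,0.08],
    [0,0,0.06],
    [0,0,0],
    [0,0,0]
  ],
  "claw": [1,1,1,1,1,1,1,1]
}}

```text
time_s: 5.2
position: [0.5646, 0.0578, 0.1505]
tool_rot: [[0.004, -0.815, 0.579], [-0.006, 0.579, 0.815], [-1.0, -0.007, -0.003]]
ft_force: [0.6, 0.0, -0.5]
grip_width: 0.0151
```

```bash
python3 - <<'E'
from h import *
o=env.observe();print(o['position'],o['tool_rot'],o['q'],o['ft_force'],o['wrist_torque'])
im=env.get_image("scene")[:,:,::-1]
cv2.imwrite("pics/s3.png",cv2.resize(im[110:290,250:400],None,fx=3.3,fy=3.3,interpolation=cv2.INTER_CUBIC))
E
```

```text
[0.56460111 0.05783009 0.15054118] [[ 0.00417424 -0.81521254  0.57914686]
 [-0.00615824  0.57911997  0.81521907]
 [-0.99997233 -0.00696945 -0.00260289]] [  -5.94884425   27.43569774   79.13270404   -0.34077342   73.15742667
 -150.4607096 ] [ 0.61617129  0.03683728 -0.45467395] [0.12201248 0.19363713 0.27641051]
```

View pics/s3.png

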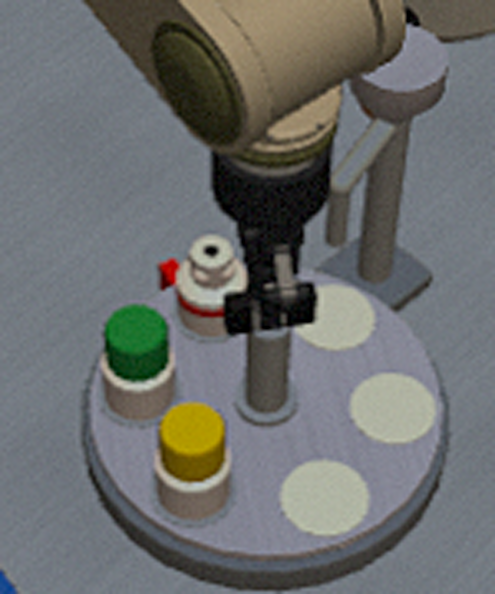

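Call:
{"name": "play_rows", "arguments": {
  "travel": [
    [0,0,0],
    [0,0,0],
    [0,0,0],
    [0,0,1.5],
    [0,0,3],
    [0,0,3],
    [-0.6,-2.5,0],
    [-0.6,-2.5,0],
    [-0.6,-2.5,0],
    [-0.6,-2.5,0],
    [-0.6,-2.5,0],
    [-0.6,-2.5,0]
  ],
  "rotation": [
    [0,0,0],
    [0,0,0],
    [0,0,0],
    [0,0,0],
    [0,0,0],
    [0,0,-0.05],
    [0,0,-0.11],
    [0,0,-0.11],
    [0,0,-0.11],
    [0,0,-0.11],
    [0,0,-0.11],
    [0,0,-0.11]
  ],
  "claw": [3,5,5,5,5,5,5,7,8.54,8.54,8.54,8.54]
}}

```text
time_s: 6.25
position: [0.5266, -0.093, 0.2302]
tool_rot: [[0.003, -0.211, 0.977], [-0.007, 0.977, 0.211], [-1.0, -0.007, 0.001]]
ft_force: [1.0, -0.6, 0.5]
grip_width: 0.0855
```

```bash
python3 - <<'E'
from h import *
o=env.observe();print(o['position'],o['tool_rot'])
for n in("top","scene"): cv2.imwrite(f"pics/{n}4.png",env.get_image(n)[:,:,::-1])
E
```

```text
[ 0.52656819 -0.09297155  0.23022603] [[ 0.00293609 -0.2112682   0.97742372]
 [-0.00666971  0.97740205  0.21128355]
 [-0.99997345 -0.00713948  0.00146065]]
```

View pics/top4.png

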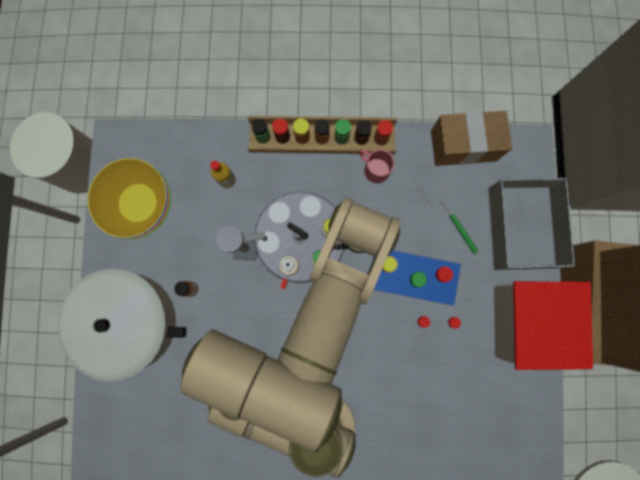

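View pics/scene4.png

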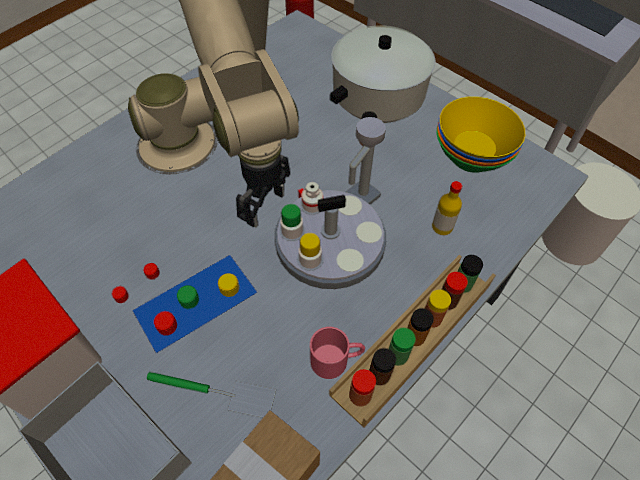

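```bash
python3 - <<'E'
from h import *
from scipy.optimize import least_squares
th=np.linspace(0,2*np.pi,60,endpoint=False)
def hull(n,x,y,z0,z1,r):
    P=[[x+r*np.cos(t),y+r*np.sin(t),z] for z in(z0,z1) for t in th]
    return cv2.convexHull(proj(n,P).astype(np.float32))
def cen(n,x,y,z0,z1,r):
    m=cv2.moments(hull(n,x,y,z0,z1,r)); return np.array([m['m10'],m['m01']])/m['m00'],m['m00']
def mask(n,kind,box):
    im=cv2.imread(f"pics/{n}4.png").astype(int);x,y,w,h=box
    b,g,r=[im[y:y+h,x:x+w,i] for i in range(3)]
    m={'r':(r-np.maximum(g,b)>50),'g':(g-np.maximum(r,b)>25),'y':(np.minimum(r,g)-b>50)}[kind]
    l,lab,st,ce=cv2.connectedComponentsWithStats(m.astype(np.uint8)); i=1+np.argmax(st[1:,4])
    return ce[i]+[x,y],st[i,4]
for name,k,bt,bs,z0,z1 in[("cap","r",(428,258,34,34),(145,300,40,45),.004,.038),("green","g",(405,266,26,28),(170,278,36,36),.004,.038),("yel","y",(378,254,24,22),(212,266,36,36),.004,.038)]:
    for n,bx in(("top",bt),("scene",bs)):
        c,a=mask(n,k,bx)
        s=least_squares(lambda p:cen(n,p[0],p[1],z0,z1,.0235)[0]-c,[.46,-.3])
        print(name,n,c.round(2),a,cen(n,*s.x,z0,z1,.0235)[1].round(1),s.x.round(4))
t=cv2.imread("pics/top4.png");s=cv2.imread("pics/scene4.png")
def c(im,x,y,w,h,k,n): cv2.imwrite(n,cv2.resize(im[y:y+h,x:x+w],None,fx=k,fy=k,interpolation=cv2.INTER_CUBIC))
c(t,260,245,50,40,12,"pics/t5.png"); c(s,290,170,50,50,12,"pics/s5.png")
E
```

```text
Traceback (most recent call last):
AttributeError: 'float' object has no attribute 'round'
```

```bash
cat > m.py <<'E'
from h import *
from scipy.optimize import least_squares
th=np.linspace(0,2*np.pi,60,endpoint=False)
def hull(n,x,y,z0,z1,r):
    P=[[x+r*np.cos(t),y+r*np.sin(t),z] for z in(z0,z1) for t in th]
    return cv2.convexHull(proj(n,P).astype(np.float32))
def cen(n,x,y,z0,z1,r):
    m=cv2.moments(hull(n,x,y,z0,z1,r)); return np.array([m['m10'],m['m01']])/m['m00'],m['m00']
def mask(f,kind,box):
    im=cv2.imread(f).astype(int);x,y,w,h=box
    b,g,r=[im[y:y+h,x:x+w,i] for i in range(3)]
    m={'r':(r-np.maximum(g,b)>50),'g':(g-np.maximum(r,b)>25),'y':(np.minimum(r,g)-b>50)}[kind]
    l,lab,st,ce=cv2.connectedComponentsWithStats(m.astype(np.uint8)); i=1+np.argmax(st[1:,4])
    return ce[i]+[x,y],st[i,4]
def crop(im,x,y,w,h,k,n): cv2.imwrite(n,cv2.resize(im[y:y+h,x:x+w],None,fx=k,fy=k,interpolation=cv2.INTER_CUBIC))
E
python3 - <<'E'
from m import *
for name,k,bt,bs,z0,z1 in[("cap","r",(428,258,34,34),(145,300,40,45),.004,.038),("green","g",(405,266,26,28),(170,278,36,36),.004,.038),("yel","y",(378,254,24,22),(212,266,36,36),.004,.038)]:
    for n,bx in(("top",bt),("scene",bs)):
        c,a=mask(f"pics/{n}4.png",k,bx)
        s=least_squares(lambda p:cen(n,p[0],p[1],z0,z1,.0235)[0]-c,[.46,-.3])
        print(name,n,c.round(2),a,cen(n,*s.x,z0,z1,.0235)[1],s.x.round(4))
t=cv2.imread("pics/top4.png");s=cv2.imread("pics/scene4.png")
crop(t,260,245,50,40,12,"pics/t5.png"); crop(s,290,170,50,50,12,"pics/s5.png")
E
```

```text
cap top [444.19 273.98] 184 235.4457024675794 [ 0.4586 -0.3765]
cap scene [165.13 322.76] 415 450.48868513223715 [ 0.4601 -0.3757]
green top [418.11 279.15] 175 227.83236163156107 [ 0.4419 -0.2971]
green scene [187.34 296.38] 376 424.8983280705288 [ 0.4429 -0.2972]
yel top [389.43 264.03] 163 218.0457215909846 [ 0.4861 -0.2106]
yel scene [227.92 284.48] 375 412.464032339165 [ 0.4872 -0.209 ]
```

View pics/t5.png

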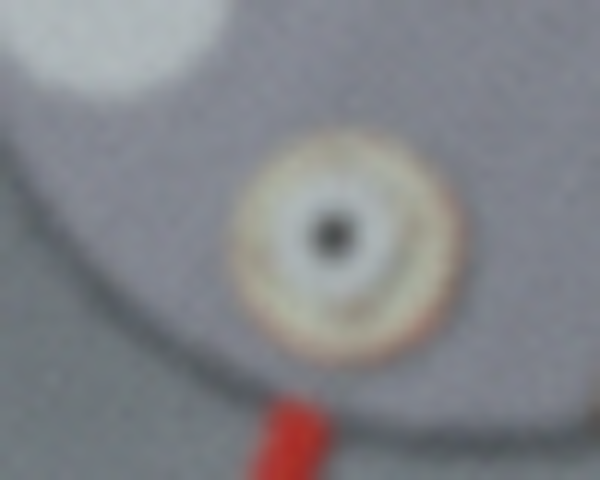

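View pics/s5.png

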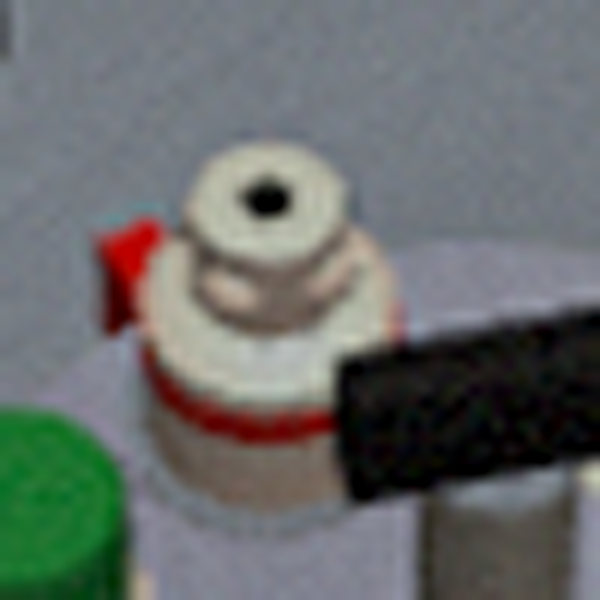

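```bash
python3 - <<'E'
from m import *
a=("top",287.2,264.3);b=("scene",311.9,186.2)
print(plane(*a,.116),plane(*b,.116),tri(a,b))
# disc center checks: green & yellow table caps with scene4; white places
E
```

```text
[0.47428888 0.08962181 0.116     ] [0.47496783 0.0892812  0.116     ] (array([0.47439446, 0.08975404, 0.11509895]), np.float64(0.00015450156741151657))
```

Call:
{"name": "play_rows", "arguments": {
  "travel": [
    [-0.5,-2.3,0],
    [-0.5,-2.3,0],
    [-0.5,-2.3,0],
    [-0.5,-2.3,0],
    [-0.5,-2.3,0],
    [-0.5,-2.3,0],
    [-0.5,-2.3,0],
    [-0.5,-2.3,0],
    [-0.5,-2.3,0],
    [-0.5,-2.3,0],
    [-0.5,-2.3,0],
    [0,0,0]
  ],
  "rotation": [
    [0.007,0.003,-0.11],
    [0,0,-0.11],
    [0,0,-0.11],
    [0,0,-0.11],
    [0,0,-0.11],
    [0,0,-0.11],
    [0,0,-0.11],
    [0,0,-0.11],
    [0,0,-0.11],
    [0,0,-0.11],
    [0,0,-0.05],
    [0,0,0]
  ],
  "claw": [8.54,8.54,8.54,8.54,8.54,8.54,8.54,8.54,8.54,8.54,8.54,8.54]
}}

```text
time_s: 7.35
position: [0.4715, -0.3513, 0.2309]
tool_rot: [[0.003, 0.827, 0.562], [0.0, 0.562, -0.827], [-1.0, 0.003, 0.002]]
ft_force: [-0.3, -0.0, -0.1]
grip_width: 0.0853
```

Call:
{"name": "play_rows", "arguments": {
  "travel": [
    [-0.6,-1.2,0],
    [-0.65,-1.2,-1.5],
    [0,0,-3],
    [0,0,-3],
    [0,0,-3],
    [0,0,-2.5],
    [0,0,0]
  ],
  "rotation": [
    [0,0.003,0],
    [0,0,0],
    [0,0,0],
    [0,0,0],
    [0,0,0],
    [0,0,0],
    [0,0,0]
  ],
  "claw": [8.54,8.54,8.54,8.54,8.54,8.54,8.54]
}}

```text
time_s: 7.93
position: [0.46, -0.3747, 0.0987]
tool_rot: [[0.004, 0.817, 0.576], [-0.005, 0.576, -0.817], [-1.0, 0.001, 0.006]]
ft_force: [0.0, 0.5, -1.0]
grip_width: 0.0857
```

```bash
python3 - <<'E'
from m import *
o=env.observe();print(o['position'],o['tool_rot'])
s=env.get_image("scene")[:,:,::-1]
crop(s,100,220,150,130,4.5,"pics/s6.png")
E
```

```text
[ 0.45997071 -0.37467738  0.09871498] [[ 4.11163532e-03  8.17223090e-01  5.76306789e-01]
 [-4.86513424e-03  5.76321188e-01 -8.17208798e-01]
 [-9.99979712e-01  5.56254664e-04  6.34552259e-03]]
```

View pics/s6.png

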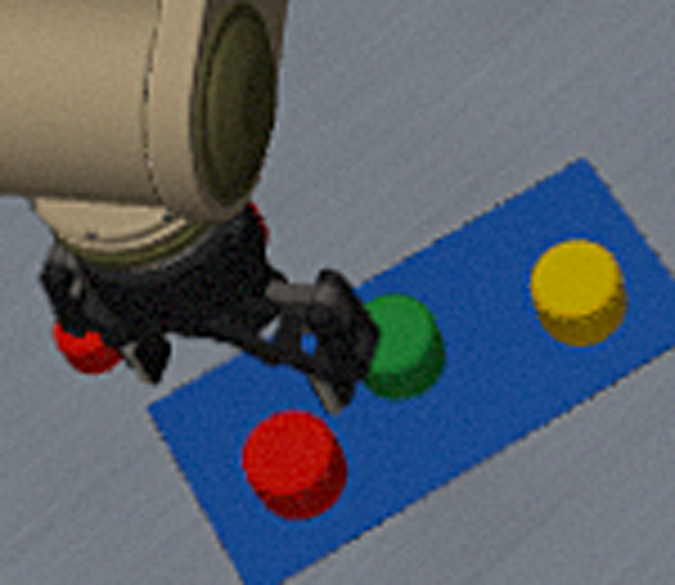

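Call:
{"name": "play_rows", "arguments": {
  "travel": [
    [0,0,-2.5],
    [0,0,-2.5],
    [0,0,-1.5],
    [0,0,-0.6],
    [0,0,0],
    [0,0,0]
  ],
  "rotation": [
    [0.005,0.004,0],
    [0,0,0],
    [0,0,0],
    [0,0,0],
    [0,0,0],
    [0,0,0]
  ],
  "claw": [8.54,8.54,8.54,8.54,8.54,8.54]
}}

```text
time_s: 8.48
position: [0.466, -0.3786, 0.0395]
tool_rot: [[0.013, 0.812, 0.583], [-0.016, 0.583, -0.812], [-1.0, 0.002, 0.021]]
ft_force: [-0.4, 1.3, -0.1]
grip_width: 0.0854
```

Call:
{"name": "play_rows", "arguments": {
  "travel": [
    [-0.3,0.15,-0.4],
    [-0.3,0.15,-0.4],
    [0,0,-0.4],
    [0,0,-0.4],
    [0,0,-0.4],
    [0,0,0],
    [0,0,0]
  ],
  "rotation": [
    [0.007,0.006,0],
    [0.006,0.006,0],
    [0,0,0],
    [0,0,0],
    [0,0,0],
    [0,0,0],
    [0,0,0]
  ],
  "claw": [8.54,8.54,8.54,8.54,8.54,8.54,8.54]
}}

```text
time_s: 9.07
position: [0.461, -0.377, 0.0228]
tool_rot: [[0.005, 0.812, 0.584], [-0.008, 0.584, -0.812], [-1.0, -0.0, 0.01]]
ft_force: [0.2, -1.2, -0.7]
grip_width: 0.0856
```

Call:
{"name": "play_rows", "arguments": {
  "travel": [
    [-0.1,0.1,-0.3],
    [-0.1,0.1,-0.3],
    [0,0,-0.3],
    [0,0,-0.1],
    [0,0,0],
    [0,0,0]
  ],
  "rotation": [
    [0.005,0.004,0],
    [0.003,0.002,0],
    [0.002,0.001,0],
    [0,0,0],
    [0,0,0],
    [0,0,0]
  ],
  "claw": [8.54,8.54,8.54,8.54,8.54,8.54]
}}

```text
time_s: 9.57
position: [0.4588, -0.3748, 0.0115]
tool_rot: [[-0.003, 0.812, 0.584], [0.003, 0.584, -0.812], [-1.0, -0.0, -0.004]]
ft_force: [0.2, 0.9, 0.0]
grip_width: 0.0856
```

Well positioned; now I'll close on the cap.

Call:
{"name": "play_rows", "arguments": {
  "travel": [
    [0,0,0],
    [0,0,0],
    [0,0,0],
    [0,0,0],
    [0,0,0],
    [0,0,0]
  ],
  "rotation": [
    [-0.003,-0.003,0],
    [0,0,0],
    [0,0,0],
    [0,0,0],
    [0,0,0],
    [0,0,0]
  ],
  "claw": [6.5,5,4,4,4,4],
  "squeeze": 60
}}

```text
time_s: 10.07
position: [0.4591, -0.3751, 0.0126]
tool_rot: [[0.002, 0.812, 0.584], [-0.001, 0.584, -0.812], [-1.0, 0.001, 0.002]]
ft_force: [-0.4, -0.3, 0.3]
grip_width: 0.0453
```

Call:
{"name": "play_rows", "arguments": {
  "travel": [
    [0,0,1],
    [0,0,2],
    [0,0,3],
    [0,0,3],
    [0,0,3],
    [0,0,3],
    [0,0,2],
    [0,0,1],
    [0,0,0],
    [0,0,0]
  ],
  "rotation": [
    [0,0,0],
    [0,0,0],
    [0,0,0],
    [0,0,0],
    [0,0,0],
    [0,0,0],
    [0,0,0],
    [0,0,0],
    [0,0,0],
    [0,0,0]
  ],
  "claw": [4,4,4,4,4,4,4,4,4,4]
}}

```text
time_s: 10.9
position: [0.457, -0.3725, 0.2064]
tool_rot: [[0.002, 0.812, 0.584], [-0.001, 0.584, -0.812], [-1.0, 0.001, 0.002]]
ft_force: [0.8, 0.5, -0.9]
grip_width: 0.0455
```

```bash
python3 - <<'E'
from m import *
o=env.observe();print(o['position'],o['tool_rot'])
s=env.get_image("scene")[:,:,::-1];cv2.imwrite("pics/scene7.png",s)
crop(s,60,160,200,170,4,"pics/s7.png")
E
```

```text
[ 0.45699753 -0.37247883  0.20642412] [[ 1.81538556e-03  8.11523085e-01  5.84317539e-01]
 [-1.32351324e-03  5.84319940e-01 -8.11522308e-01]
 [-9.99997476e-01  6.99873880e-04  2.13482753e-03]]
```

View pics/s7.png

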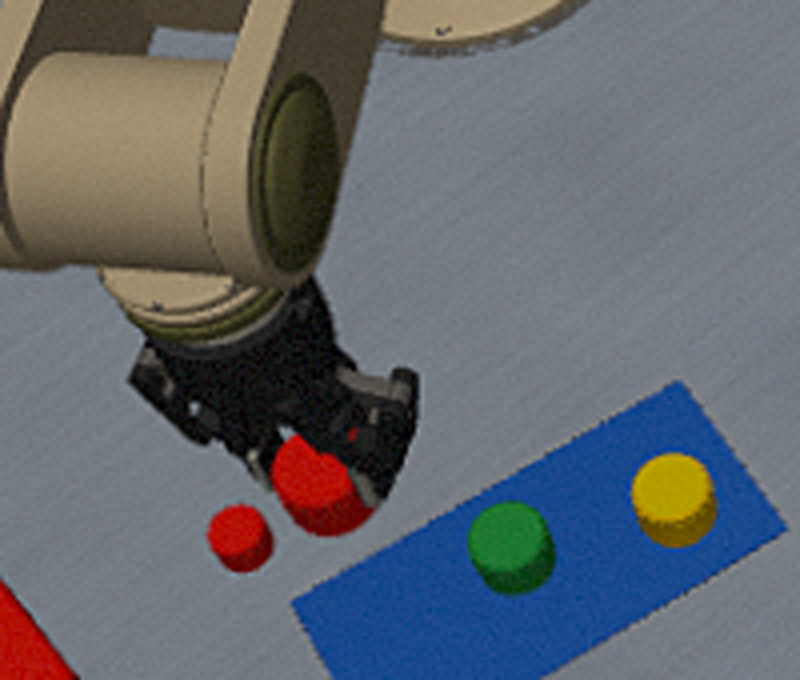

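Call:
{"name": "play_rows", "arguments": {
  "travel": [
    [0.1,2,0],
    [0.1,3.5,0],
    [0.15,3.5,0],
    [0.15,3.5,0],
    [0.15,3.5,0],
    [0.15,3.5,0],
    [0.15,3.5,0],
    [0.15,3.5,0],
    [0.15,3.5,0],
    [0.15,3.5,0],
    [0.15,3.5,0],
    [0.15,3,0]
  ],
  "rotation": [
    [0,0,0],
    [0,0,0],
    [0,0,0],
    [0,0,0],
    [0,0,0],
    [0,0,0],
    [0,0,0],
    [0,0,0],
    [0,0,0],
    [0,0,0],
    [0,0,0],
    [0,0,0]
  ],
  "claw": [4,4,4,4,4,4,4,4,4,4,4,4]
}}

```text
time_s: 11.95
position: [0.4651, 0.0417, 0.1916]
tool_rot: [[-0.021, 0.818, 0.575], [0.011, 0.575, -0.818], [-1.0, -0.011, -0.022]]
ft_force: [-0.1, -0.3, -0.8]
grip_width: 0.045
```

Call:
{"name": "play_rows", "arguments": {
  "travel": [
    [0,2,0],
    [0,1,0],
    [0,0.5,0],
    [0,0,0],
    [0,0,0]
  ],
  "rotation": [
    [0,0,0],
    [0,0,0],
    [0,0,0],
    [0,0,0],
    [0,0,0]
  ],
  "claw": [4,4,4,4,4]
}}

```text
time_s: 12.37
position: [0.4617, 0.0841, 0.187]
tool_rot: [[-0.032, 0.813, 0.581], [0.013, 0.582, -0.813], [-0.999, -0.018, -0.029]]
ft_force: [0.3, 0.0, -0.7]
grip_width: 0.045
```

Call:
{"name": "play_rows", "arguments": {
  "travel": [
    [0.4,0.2,0],
    [0.4,0.2,0],
    [0.3,0.1,0],
    [0,0,0],
    [0,0,0],
    [0,0,0]
  ],
  "rotation": [
    [-0.005,-0.011,0],
    [-0.004,-0.01,0],
    [-0.003,-0.008,0],
    [0,0,0],
    [0,0,0],
    [0,0,0]
  ],
  "claw": [4,4,4,4,4,4]
}}

```text
time_s: 12.87
position: [0.4744, 0.0863, 0.1862]
tool_rot: [[-0.001, 0.816, 0.577], [-0.001, 0.577, -0.816], [-1.0, -0.001, 0.0]]
ft_force: [-0.2, -0.2, -0.6]
grip_width: 0.0453
```

Call:
{"name": "play_rows", "arguments": {
  "travel": [
    [0,0.15,-0.6],
    [0,0.1,-0.6],
    [0,0,-0.6],
    [0,0,-0.6],
    [0,0,-0.6],
    [0,0,-0.5],
    [0,0,-0.4],
    [0,0,0],
    [0,0,0],
    [0,0,0]
  ],
  "rotation": [
    [0,0,0],
    [0,0,0],
    [0,0,0],
    [0,0,0],
    [0,0,0],
    [0,0,0],
    [0,0,0],
    [0,0,0],
    [0,0,0],
    [0,0,0]
  ],
  "claw": [4,4,4,4,4,4,4,4,4,4]
}}

```text
time_s: 13.7
position: [0.4736, 0.0888, 0.142]
tool_rot: [[-0.003, 0.817, 0.577], [-0.0, 0.577, -0.817], [-1.0, -0.003, -0.001]]
ft_force: [-0.6, -1.1, -0.5]
grip_width: 0.0454
```

```bash
python3 - <<'E'
from m import *
o=env.observe();print(o['position'],o['tool_rot'])
s=env.get_image("scene")[:,:,::-1];cv2.imwrite("pics/scene8.png",s)
t=env.get_image("top")[:,:,::-1];cv2.imwrite("pics/top8.png",t)
crop(s,270,140,90,80,8,"pics/s8.png");crop(t,250,230,80,60,8,"pics/t8.png")
E
```

```text
[0.47364457 0.08877474 0.1420322 ] [[-3.19588799e-03  8.16777530e-01  5.76943890e-01]
 [-4.99462080e-04  5.76945461e-01 -8.16782520e-01]
 [-9.99994768e-01 -2.89850704e-03 -1.43590367e-03]]
```

View pics/s8.png

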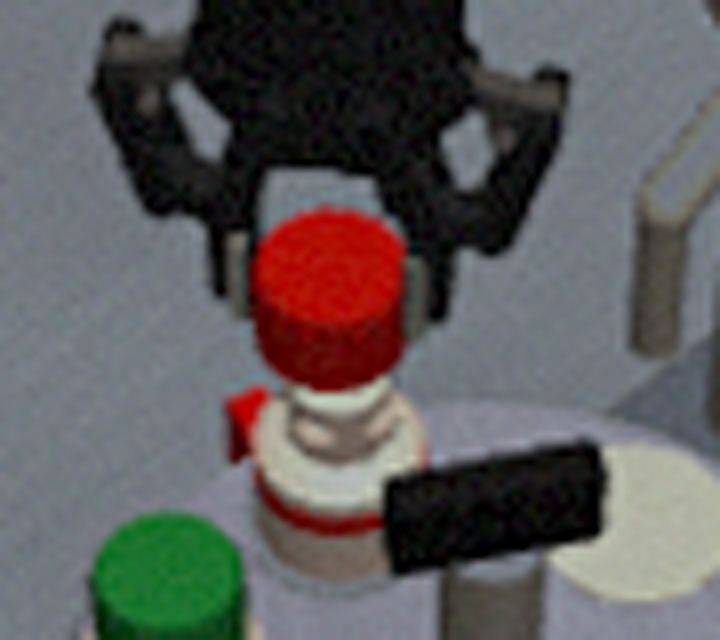

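View pics/t8.png

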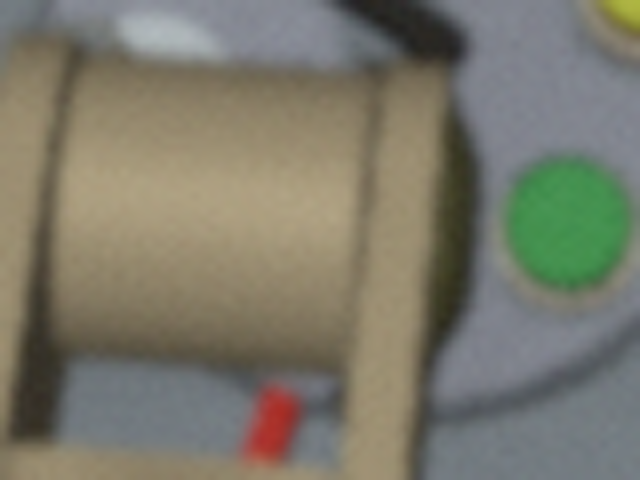

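```bash
python3 - <<'E'
from m import *
c,a=mask("pics/scene8.png","r",(300,163,22,27))
print(c,a)
for z0 in(.1314,.1334,.1354):
    s=least_squares(lambda p:cen("scene",p[0],p[1],z0,z0+.034,.0235)[0]-c,[.46,.09])
    print(z0,s.x.round(4),cen("scene",*s.x,z0,z0+.034,.0235)[1])
im=cv2.imread("pics/scene8.png"); k=8
big=cv2.resize(im[140:220,270:360],None,fx=k,fy=k,interpolation=cv2.INTER_CUBIC)
def dr(h,col):
    h=((h.reshape(-1,2)-[270,140]+.5)*k-.5).astype(np.int32); cv2.polylines(big,[h],True,col,1)
z0=.1334
dr(hull("scene",.4736,.0888,z0,z0+.034,.0235),(255,255,0))
dr(hull("scene",.4750,.0893,.1159,.116,.016),(0,255,0))
dr(hull("scene",.4750,.0893,.0889,.089,.027),(0,255,0))
cv2.imwrite("pics/s9.png",big)
E
```

```text
[310.76203209 176.67647059] 374
0.1314 [0.4713 0.0893] 408.7211769071873
0.1334 [0.4726 0.088 ] 410.48130794777535
0.1354 [0.4738 0.0868] 412.25222974061035
```

View pics/s9.png

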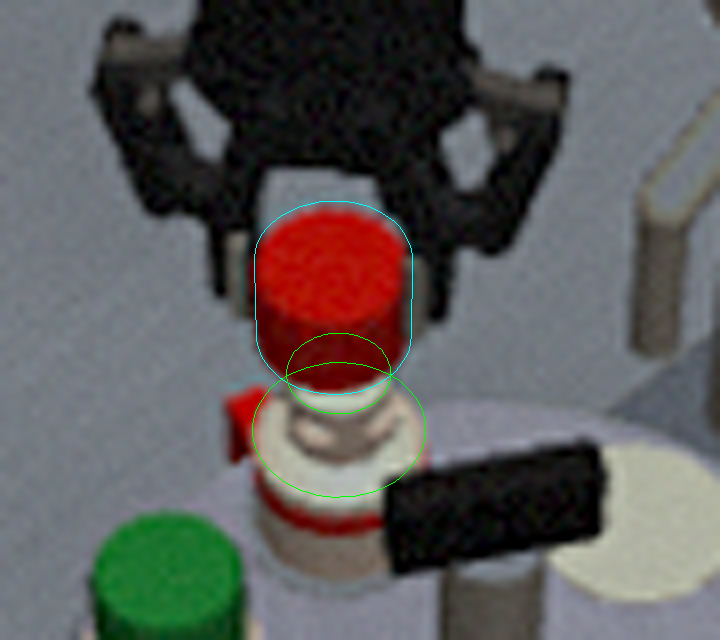

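Call:
{"name": "play_rows", "arguments": {
  "travel": [
    [0.1,0.05,-0.3],
    [0.1,0.05,-0.3],
    [0,0,-0.3],
    [0,0,-0.2],
    [0,0,0],
    [0,0,0]
  ],
  "rotation": [
    [0,-0.002,0],
    [0,0,0],
    [0,0,0],
    [0,0,0],
    [0,0,0],
    [0,0,0]
  ],
  "claw": [4,4,4,4,4,4]
}}

```text
time_s: 14.3
position: [0.4762, 0.0899, 0.1306]
tool_rot: [[0.001, 0.817, 0.577], [-0.001, 0.577, -0.817], [-1.0, 0.0, 0.001]]
ft_force: [-1.2, -0.6, -1.2]
grip_width: 0.0454
```

Call:
{"name": "play_rows", "arguments": {
  "travel": [
    [0,0,-0.2],
    [0,0,-0.2],
    [0,0,-0.2],
    [0,0,-0.2],
    [0,0,-0.2],
    [0,0,0],
    [0,0,0]
  ],
  "rotation": [
    [0,0,0],
    [0,0,0],
    [0,0,0],
    [0,0,0],
    [0,0,0],
    [0,0,0],
    [0,0,0]
  ],
  "claw": [4,4,4,4,4,4,4],
  "squeeze": 80
}}

```text
time_s: 14.88
position: [0.4762, 0.0899, 0.1195]
tool_rot: [[0.001, 0.817, 0.577], [-0.001, 0.577, -0.817], [-1.0, 0.0, 0.001]]
ft_force: [-0.1, -0.3, 1.0]
grip_width: 0.0444
```

```bash
python3 - <<'E'
from m import *
o=env.observe();print(o['position'],o['ft_force'])
s=env.get_image("scene")[:,:,::-1];cv2.imwrite("pics/scene10.png",s)
crop(s,270,140,90,80,8,"pics/s10.png")
E
```

```text
[0.47624527 0.08989068 0.11948638] [-0.12177301 -0.25213564  1.04983548]
```

View pics/s10.png

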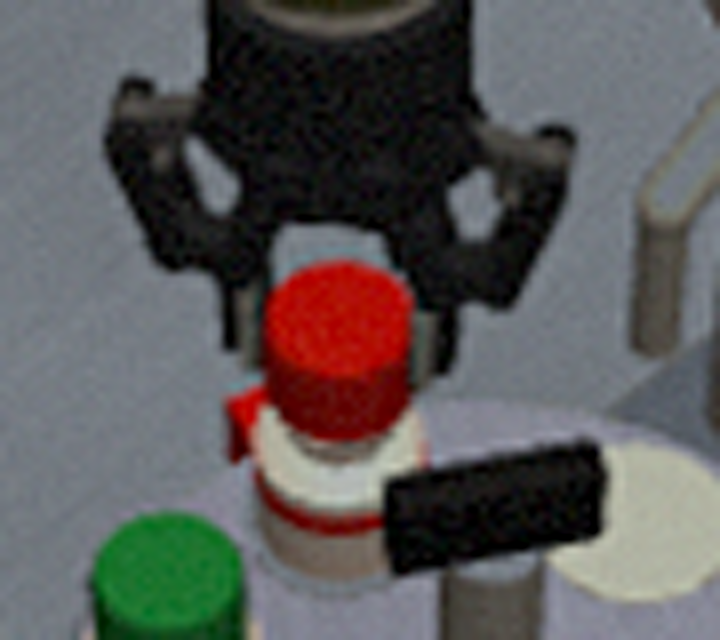

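The cap sits centred over the neck (crop about (340,350)) with no contact force. Pressing on down.

Call:
{"name": "play_rows", "arguments": {
  "travel": [
    [0,0,-0.2],
    [0,0,-0.2],
    [0,0,-0.2],
    [0,0,-0.2],
    [0,0,-0.2]
  ],
  "rotation": [
    [0,0,0],
    [0,0,0],
    [0,0,0],
    [0,0,0],
    [0,0,0]
  ],
  "claw": [4,4,4,4,4]
}}

```text
time_s: 15.35
position: [0.4767, 0.0902, 0.1111]
tool_rot: [[0.004, 0.817, 0.577], [-0.0, 0.577, -0.817], [-1.0, 0.003, 0.002]]
ft_force: [-4.0, 0.4, 16.1]
grip_width: 0.0446
```

Call:
{"name": "play_rows", "arguments": {
  "travel": [
    [0,0,-0.25],
    [0,0,-0.25],
    [0,0,-0.2]
  ],
  "rotation": [
    [0,0,0],
    [0,0,0],
    [0,0,0]
  ],
  "claw": [4,4,4]
}}

```text
time_s: 15.6
position: [0.4764, 0.0908, 0.1064]
tool_rot: [[0.005, 0.817, 0.577], [0.001, 0.577, -0.817], [-1.0, 0.005, 0.003]]
ft_force: [-2.9, 0.2, 5.9]
grip_width: 0.0447
```

Past the peak (the click); now the rest of the way.

Call:
{"name": "play_rows", "arguments": {
  "travel": [
    [0,0,-0.2],
    [0,0,-0.2],
    [0,0,-0.2],
    [0,0,-0.1]
  ],
  "rotation": [
    [0,-0.002,0],
    [0,-0.002,0],
    [0,0,0],
    [0,0,0]
  ],
  "claw": [4,4,4,4]
}}

```text
time_s: 15.93
position: [0.4757, 0.0911, 0.0985]
tool_rot: [[0.009, 0.816, 0.577], [0.001, 0.577, -0.816], [-1.0, 0.008, 0.004]]
ft_force: [0.3, 1.0, -1.0]
grip_width: 0.0447
```

Call:
{"name": "play_rows", "arguments": {
  "travel": [
    [0,0,-0.1],
    [0,0,-0.1],
    [0,0,-0.1]
  ],
  "rotation": [
    [0,0.003,0],
    [0,0.003,0],
    [0,0.002,0]
  ],
  "claw": [4,4,4]
}}

```text
time_s: 16.18
position: [0.4758, 0.0913, 0.0982]
tool_rot: [[0.002, 0.816, 0.577], [0.001, 0.577, -0.816], [-1.0, 0.002, 0.0]]
ft_force: [-5.2, 0.5, 14.0]
grip_width: 0.0448
```

Call:
{"name": "play_rows", "arguments": {
  "travel": [
    [0,0,-0.08],
    [0,0,-0.08],
    [0,0,-0.08]
  ],
  "rotation": [
    [0,0,0],
    [0,0,0],
    [0,0,0]
  ],
  "claw": [4,4,4]
}}

```text
time_s: 16.43
position: [0.4758, 0.0914, 0.0983]
tool_rot: [[0.003, 0.817, 0.577], [0.001, 0.577, -0.817], [-1.0, 0.003, 0.001]]
ft_force: [-5.1, 0.1, 11.8]
grip_width: 0.0449
```

```bash
python3 - <<'E'
from m import *
f=[]
for i in range(8):
    s=env.get_image("scene")[:,:,::-1]; o=env.observe(); f.append(o['ft_force'].round(1)); 
print(np.array(f)); print(o['position'],o['tool_rot'][:,0])
cv2.imwrite("pics/scene11.png",s)
crop(s,270,140,90,80,8,"pics/s11.png")
E
```

```text
[[-3.8  0.3 10.5]
 [-4.   0.4 11.1]
 [-5.2  0.7 11.7]
 [-3.2  1.  11.7]
 [-5.1  1.  10.7]
 [-3.9  0.5 11. ]
 [-4.5  0.4 10.7]
 [-5.1  0.9 11.3]]
[0.47583428 0.09143497 0.09824783] [ 3.45893669e-03  8.83803238e-04 -9.99993627e-01]
```

View pics/s11.png

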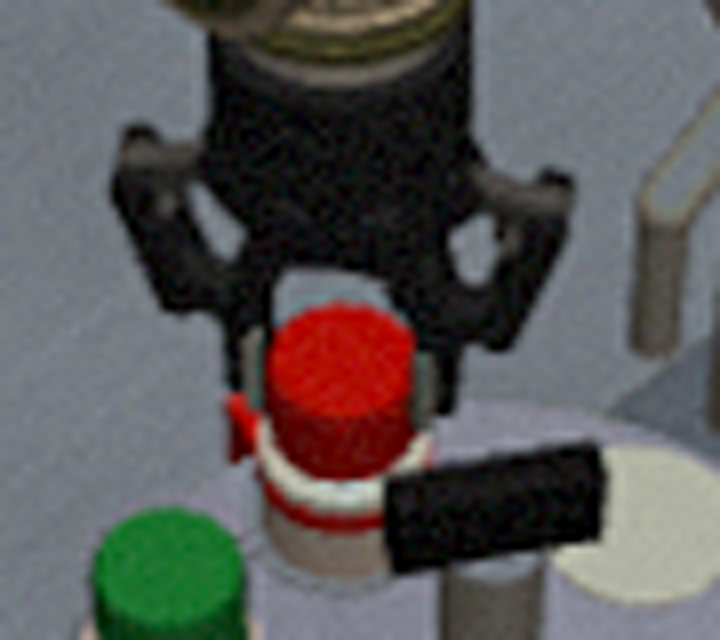

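```bash
python3 - <<'E'
from m import *
c,a=mask("pics/scene11.png","r",(302,175,22,26))
for z0 in(.090,.0935):
    s=least_squares(lambda p:cen("scene",p[0],p[1],z0,z0+.034,.0235)[0]-c,[.46,.09])
    print(z0,s.x.round(4))
for n in("scene","top"):
    im=env.get_image(n)[:,:,::-1]; cv2.imwrite(f"pics/{n}12.png",im)
print(env.observe()['ft_force'],env.observe()['time_s'])
E
```

```text
0.09 [0.475 0.09 ]
0.0935 [0.477 0.088]
[-4.29369868  0.707155   11.54787343] 16.9333
```

View pics/scene12.png

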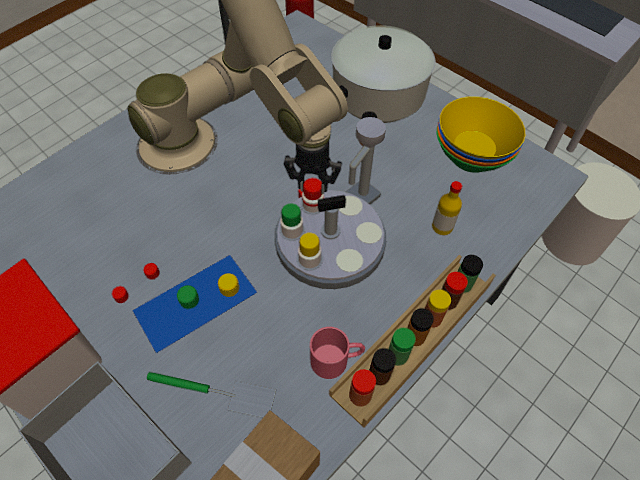

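The red cap is fully down on the bottle at (313,188) in the scene view, matching its home depth and the neck position. The other objects haven't moved, and the push is steady at about 11 N, so I'm handing the job in.

```bash
python3 - <<'E'
from rig import env
print(env.close_job()); o=env.observe(); print(o['ft_force'],o['position'])
E
```

```text
the job is handed in; nothing more can be done
None
the job is handed in; nothing more can be done
```

The turntable is one stop further counter-clockwise, with the open bottle at the red mark. The largest red cap is clicked onto its neck, and I handed the job in at about 17 s, still gripping it and pressing it down.

- **Click:** the upward force rose to 16 N about 12.5 mm above home, fell to 6 N and then to about 0. It became stiff at the expected home height, within about 1 mm.
- **Position:** in the last scene picture the cap's centre is at (0.475, 0.090) m. I had measured the neck at (0.4746, 0.0895) m, so they agree within about 1 mm. The tool is upright within 0.004 rad.
- **Push:** it held steady at 10.5 to 11.7 N over eight readings and was 11.5 N just before hand-in.
- **Other objects:** the spare caps, mug, sauce bottle, spice jar and spatula look unmoved in the last scene picture.

**Less certain:**
- About 4 to 5 N of sideways force along −x remained during the final push.
- The turntable angle was judged only from where the bottle sat in the pictures.
- The arm hid the cap from the top camera, so the final centring rests on the scene camera alone.
- The simulator accepted no readings after hand-in, so nothing was checked in that last second.

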